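# Put the cinema handsets on charge

## Task

Put the home cinema's remote handsets on charge: lay every handset flat, buttons up, fully down in a bay of its own, the long ones in the rack with the long bays and the short ones in the rack with the short bays. Once all of them are in, slide the white guard plate up out of the power base and leave it in the open wooden tray, then take the power pack from its stand and plug it fully home into the power base. Do not disturb the bottle, the tumbler or the bowl; a handset that gets knocked out must be put back.

Things in the scene. Friction and masses are not known exactly. Their poses are not given: they have to be found in the camera images.
- long0: long remote handset, a plain black box-shaped bar with small grey buttons on top, 140 x 36 x 30 mm (x, y, z); lies flat on the counter at the start, long side along its x; origin at the centre of its underside, z up. Absent (None from the start) in some runs
- long1: long remote handset, a plain black box-shaped bar with small grey buttons on top, 140 x 36 x 30 mm (x, y, z); lies flat on the counter at the start, long side along its x; origin at the centre of its underside, z up. Absent (None from the start) in some runs
- long2: long remote handset, a plain black box-shaped bar with small grey buttons on top, 140 x 36 x 30 mm (x, y, z); lies flat on the counter at the start, long side along its x; origin at the centre of its underside, z up. Absent (None from the start) in some runs
- short0: short remote handset, a plain black box-shaped bar with small grey buttons on top, 100 x 36 x 30 mm (x, y, z); lies flat on the counter at the start, long side along its x; origin at the centre of its underside, z up. Absent (None from the start) in some runs
- short1: short remote handset, a plain black box-shaped bar with small grey buttons on top, 100 x 36 x 30 mm (x, y, z); lies flat on the counter at the start, long side along its x; origin at the centre of its underside, z up. Absent (None from the start) in some runs
- short2: short remote handset, a plain black box-shaped bar with small grey buttons on top, 100 x 36 x 30 mm (x, y, z); lies flat on the counter at the start, long side along its x; origin at the centre of its underside, z up. Absent (None from the start) in some runs
- long_rack_bay0 (a point): centre of the floor of bay 0 of the long-bay rack (fixed aluminium charging rack, 164 x 192 mm, three bays side by side 66 mm apart): the recess is 148 mm along the point's x and 44 mm along y, its floor 6 mm above the counter, the ribs and rims around it 10 mm above that floor (top 16 mm above the counter); ribs between bays are 22 mm wide. z up
- long_rack_bay1 (a point): centre of the floor of bay 1 of the long-bay rack (fixed aluminium charging rack, 164 x 192 mm, three bays side by side 66 mm apart): the recess is 148 mm along the point's x and 44 mm along y, its floor 6 mm above the counter, the ribs and rims around it 10 mm above that floor (top 16 mm above the counter); ribs between bays are 22 mm wide. z up
- long_rack_bay2 (a point): centre of the floor of bay 2 of the long-bay rack (fixed aluminium charging rack, 164 x 192 mm, three bays side by side 66 mm apart): the recess is 148 mm along the point's x and 44 mm along y, its floor 6 mm above the counter, the ribs and rims around it 10 mm above that floor (top 16 mm above the counter); ribs between bays are 22 mm wide. z up
- short_rack_bay0 (a point): centre of the floor of bay 0 of the short-bay rack (fixed aluminium charging rack, 124 x 192 mm, three bays side by side 66 mm apart): the recess is 108 mm along the point's x and 44 mm along y, its floor 6 mm above the counter, the ribs and rims around it 10 mm above that floor (top 16 mm above the counter); ribs between bays are 22 mm wide. z up
- short_rack_bay1 (a point): centre of the floor of bay 1 of the short-bay rack (fixed aluminium charging rack, 124 x 192 mm, three bays side by side 66 mm apart): the recess is 108 mm along the point's x and 44 mm along y, its floor 6 mm above the counter, the ribs and rims around it 10 mm above that floor (top 16 mm above the counter); ribs between bays are 22 mm wide. z up
- short_rack_bay2 (a point): centre of the floor of bay 2 of the short-bay rack (fixed aluminium charging rack, 124 x 192 mm, three bays side by side 66 mm apart): the recess is 108 mm along the point's x and 44 mm along y, its floor 6 mm above the counter, the ribs and rims around it 10 mm above that floor (top 16 mm above the counter); ribs between bays are 22 mm wide. z up
- tray: open dark wooden tray fixed on the counter, 110 (x) x 130 (y) x 24 mm high, walls and floor 5 mm; origin at the centre of its underside
- base_mouth (a point): centre of the mouth of the socket in the power base (fixed grey block 115 (x) x 75 (y) x 38 mm high), level with the block's top; z up. The socket is a rectangular hole 39.5 mm along the point's x and 29.5 mm along y, 32 mm deep; a slot 7 mm wide and 95 mm long runs along x through the middle of the socket, equally deep, and holds the guard plate at the start
- guard: white guard plate, 90 long (x) x 5 thick (y) x 70 mm tall (z), with a thicker grip edge (10 mm thick, the top 12 mm of the height, over the full length); origin at the centre of its bottom edge. At the start it stands upright in the slot of the power base with 38 mm showing, blocking the socket; 50 g
- guard_mid (a point): the middle of the guard plate, 35 mm above its bottom edge, axes as the plate's
- pack: battery power pack: a black block head 56 (x) x 44 (y) x 44 mm high (underside 24 mm above the origin) on a rectangular steel plug 36 (x) x 26 (y) x 24 mm long; origin at the centre of the plug's underside, z up; about 0.22 kg. At the start it stands plug down in its stand. It fits the socket either way round (half turn); fully home, the head rests on the top of the power base
- pack_stand: wooden stand fixed on the counter, 80 (x) x 64 (y) x 28 mm high, with a loose pocket 48 x 38 mm, floor 6 mm above the counter, that holds the pack's plug at the start; origin at the centre of its underside
- bottle: bystander: green bottle, 68 mm across, 210 mm tall, origin at the centre of its underside; leave it alone
- tumbler: bystander: glass tumbler, 80 mm across, 90 mm tall, origin at the centre of its underside; leave it alone
- bowl: bystander: white bowl, 100 mm across, 50 mm tall, origin at the centre of its underside; leave it alone
Things that resemble listed ones, but are neither listed nor needed, are in the scene too. What is shaped like the short1 but blue or green is not meant.

How it is judged:
By the outcome, as a careful person would: the job done as asked, in the order asked, and still so for the second after the job is handed in, with the robot touching nothing.
Of long0, long1, long2, short0, short1, short2 only 4 to 6 are there at a start; the rules pass over those that are not, and their reading is None.
At some moment in a run one of long0, long1, long2, short0, short1, short2 may be knocked a few centimetres aside while the robot is not near it.
It also fails if it takes over 210 s, if anything falls off the work surface, if the arm or the gripper's body presses on something with over 40 N, if the wrist force passes 120 N, or if a joint passes its speed limit or range.

## Robot

A 7-joint arm with a two-finger parallel gripper is mounted at the origin on the work surface. World frame = base frame: x ahead of the robot, y to its left, z up, the work surface at z = 0. Lengths are in m, angles in rad, forces in N, time in s.
With the tool pointing down it reaches from about 0.425 to 0.95 m from the base axis. Payload 4.7 kg.
Tool frame: the origin (TCP) lies between the finger pads; the fingertips stand 8 mm ahead of it and the grasp point (between the pads) lies 11 mm behind it; z points along the fingers, y is the line along which they close (so a half turn about z gives the same grasp; the last joint's range is limited). The gripper opens to 85 mm and grips with 20 to 120 N. Pads are 22 mm wide; open, the fingers measure 114 mm over their backs; the gripper's body (76 mm by 85 mm) begins 54 mm behind the grasp point. The pads swing forward as they close: fully open they stand 13 mm farther back than shut.
Start: joints at [-1.165, 0.469, -0.049, 1.532, 0.024, 1.141, -0.082], TCP at [0.284, 0.612, 0.239] pointing down, gripper open.
Joint ranges: [-2.59, 2.59], [-0.33, 1.99], [-1.39, 1.29], [0.1, 2.45], [-1.04, 4.18], [0.21, 1.99], [-2.66, 2.66]. Speed limits (rad/s): [2.57, 2.57, 3.14, 3.14, 3.14, 3.14, 3.14].

## Interface

Orientations are given as a 3x3 rotation matrix whose columns are the frame's x, y, z axes.
In Python, from bench import sensors, vision, manip, nets gives the robot as it stands. The module is installed in compiled form; this text tells all that it offers.
- The arm moves only by the shell command python3 -m handwheel 'ROWS' [FORCE]. ROWS is JSON, a list of rows, each an object of numbers: "tx", "ty", "tz": the shift along the tool's x, y, z in units of 0.2 m (1.0 is 0.2 m); "spin": the turn about the tool's z in units of 45 degrees (1.0 is 45 degrees); "fingers": the opening, from -1 (shut) to 1 (fully open). A call has exactly 5 rows; each row shifts and turns the commanded pose from where the row before left it, along the tool's axes as they then stand; what a row does not reach is not made up. A row lasts 1/8 s, in which the tool goes at most 62.5 mm and 10.7 degrees, less where a joint would pass 70% of its speed; a pose out of reach is approached as far as the arm can. A call with a number of a shift or a turn outside -1 to 1 is refused whole. A call with a gripper value outside its range is refused whole. The fingers move at their own pace and stop on an object; FORCE is the grip in N (left out, the last holds). Time passes only in rows, so rows that do not move let the fingers close, or fill a call up. It gives the time, the measured TCP pose, the force, the opening and the grip force at its end, in the units of the state.
- sensors.read_state(): the state, without advancing time (a new reading comes with each control period).
- vision.read_camera(name): name is "scene" or "top"; returns a dict with "color" (480x640x3 uint8, blue, green, red), "z_map" (480x640 float32, m along the optical axis (not along the pixel's ray), 0 where there is no reading), "intrinsics" (3x3 intrinsics, pixels), "R" (3x3) and "t" (3): a world point X has camera coordinates R X + t. Camera axes: x right, y down, z forward; pixel columns grow to the right and rows downward; lengths in m; the calibration is good to about 2 mm. A picture is of the moment at which its call begins.
- manip.sign_off(): hands the job in; it is judged then, once.
Trained networks look in a picture, given as the dict that the camera call returned (one of the last four; its "shot" number tells which), for a name from the list of things; names that differ only in an ending like _2 or _b are one class to them, and where a whole thing is asked for, a point or a joint stands for the part that bears it (a point fixed in the world has none). Each returns a list of dicts, best first, with "score" (0 to 1); they miss things now and then, are a little off and sometimes report something else, mostly with a low value. They report only what shows in the picture. A call takes as long as a camera call. They do not tell look-alikes from the thing itself.
- nets.recognise(picture, label): "xyz" ([x, y, z] in m, in world coordinates, good to about 4 mm: the middle of the surface that is visible of it).
The state is a dict: "clock": time; "joints": joint angles; "joint_velocities": joint speeds; "joint_torque": joint torques, N m; "tool_pos": TCP position; "ee_rot": TCP orientation; "ft_force": force on the tool from outside, world axes, zero at the start; "torque": the same for the moment, N m; "finger_gap": opening from 0.0 (shut) to 1.0 (fully open); "grip_force": force on a finger pad.
Only numpy, scipy, OpenCV 4.12 (cv2) and the standard library are available. Lean on these libraries where they do the work, as an engineer would, in place of code of your own. Each camera call takes 0.05 s, during which the arm holds its last target. There are 200 camera calls.

## Working session

There is one attempt and no reset: what is moved stays moved. The work goes in short steps, Python scripts to look and compute and a shell command to move; the robot and the scene stay as the last step left them, time stands still between calls to the robot, and variables do not carry over. Pictures are saved under pics/ and viewed, at most 14 in all, crops included, and the job is handed in when it is done.

```bash
mkdir -p pics
cat > h.py <<'E'
import numpy as np, cv2
from bench import sensors, vision, manip, nets
def px2w(p,u,v,z=None):
    K,R,t=p["intrinsics"],np.array(p["R"]),np.array(p["t"])
    d=p["z_map"][int(v),int(u)] if z is None else z
    return R.T@(np.linalg.inv(K)@np.array([u,v,1])*d-t)
def cloud(p):
    K,R,t=np.array(p["intrinsics"]),np.array(p["R"]),np.array(p["t"])
    v,u=np.mgrid[0:480,0:640]; d=p["z_map"]
    c=np.stack([(u-K[0,2])/K[0,0]*d,(v-K[1,2])/K[1,1]*d,d],-1)
    return (c-t)@R
def w2px(p,X):
    c=np.array(p["R"])@np.array(X)+p["t"]; q=np.array(p["intrinsics"])@c; return q[:2]/q[2]
E
python3 - <<'E'
from h import *
print(sensors.read_state())
for n in("top","scene"):
    p=vision.read_camera(n); cv2.imwrite(f"pics/{n}0.png",p["color"])
    np.savez(f"{n}0.npz",**{k:np.array(v) for k,v in p.items()})
    for l in ["long0","short0","tray","guard","pack","pack_stand","bottle","tumbler","bowl","long_rack_bay0","short_rack_bay0","base_mouth"]:
        try: print(n,l,[(np.round(d["xyz"],3).tolist(),round(d["score"],2)) for d in nets.recognise(p,l)])
        except Exception as e: print(l,e)
E
```

```text
{'clock': 0.0, 'joints': array([-1.16490967,  0.46944266, -0.048602  ,  1.53371185,  0.02405142,
        1.14099877, -0.08234437]), 'joint_velocities': array([-1.38053925e-03,  1.73489431e-04,  2.90488307e-04, -1.16533780e-03,
       -1.69622888e-03, -6.41077072e-04, -9.99666390e-05]), 'joint_torque': array([ 1.23222260e-03, -5.10311651e+01, -4.59866622e-02, -2.37705410e+01,
        1.06739852e-02,  7.87428115e-03,  1.77251877e-05]), 'tool_pos': array([0.28405181, 0.61168403, 0.238253  ]), 'ee_rot': array([[-9.06948843e-01,  4.21240006e-01, -8.09030822e-04],
       [ 4.21240782e-01,  9.06947048e-01, -1.80441345e-03],
       [-2.63430147e-05, -1.97730746e-03, -9.99998045e-01]]), 'ft_force': array([-0.15480681, -0.40618154,  0.46833509]), 'torque': array([0.0157237 , 0.0112581 , 0.03939732]), 'grip_force': 0.0, 'finger_gap': 1.000961504594782}
top long0 [([0.562, 0.262, 0.03], 0.73), ([0.403, 0.261, 0.028], 0.56), ([0.469, -0.078, 0.008], 0.47)]
top short0 [([0.571, 0.167, 0.028], 0.91), ([0.28, 0.36, 0.029], 0.73), ([0.404, 0.154, 0.029], 0.72), ([0.576, 0.358, 0.029], 0.72), ([0.456,
[... 1075 characters left out ...]
 0.03], 0.61), ([0.506, -0.289, 0.032], 0.2)]
scene tray [([0.351, -0.304, 0.003], 0.7)]
scene guard [([0.486, -0.315, 0.053], 0.85), ([0.758, 0.149, 0.026], 0.31), ([0.583, 0.369, 0.026], 0.22), ([0.587, 0.524, 0.126], 0.17)]
scene pack [([0.622, -0.304, 0.065], 0.7)]
scene pack_stand [([0.628, -0.293, 0.026], 0.64), ([0.645, -0.053, 0.008], 0.2)]
scene bottle [([0.588, 0.524, 0.123], 0.67), ([0.65, -0.05, 0.008], 0.49)]
scene tumbler [([0.785, -0.02, 0.061], 0.56)]
scene bowl [([0.759, 0.153, 0.026], 0.67)]
scene long_rack_bay0 [([0.476, -0.07, 0.005], 0.58)]
scene short_rack_bay0 [([0.644, -0.054, 0.01], 0.67), ([0.76, 0.149, 0.024], 0.23)]
scene base_mouth [([0.506, -0.289, 0.03], 0.76)]
```

View pics/top0.png

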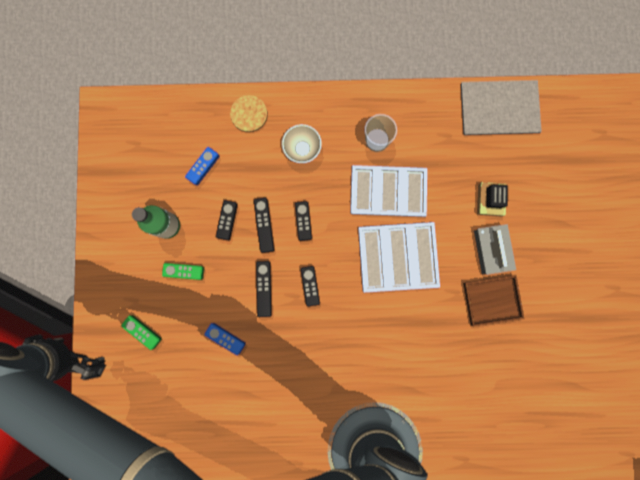

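View pics/scene0.png

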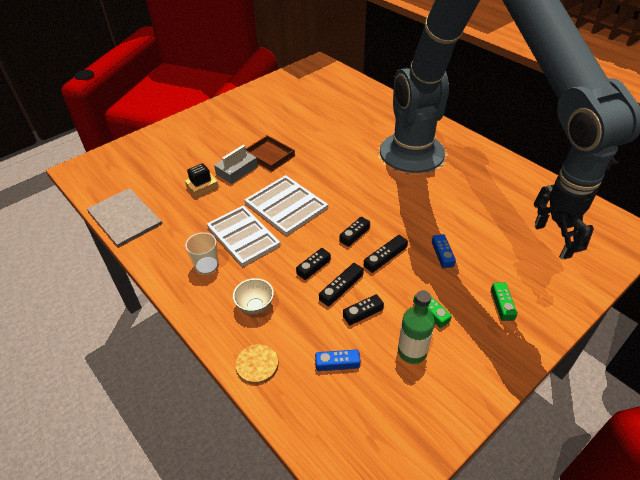

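```bash
cat >> h.py <<'E'
def plane(p,uv,z):
    K,R,t=np.array(p["intrinsics"]),np.array(p["R"]),np.array(p["t"])
    uv=np.atleast_2d(uv).astype(float); r=np.c_[uv,np.ones(len(uv))]@np.linalg.inv(K).T@R
    c=-R.T@t; s=(z-c[2])/r[:,2]; return c+r*s[:,None]
def rect(p,mask,z,amin=60):
    "world minAreaRect of each blob of mask, projected on plane z: cx,cy,long,short,angle of long side (deg), pixel centre"
    n,l,st,ce=cv2.connectedComponentsWithStats(mask.astype(np.uint8)); out=[]
    for i in range(1,n):
        if st[i,4]<amin: continue
        v,u=np.nonzero(l==i); w=plane(p,np.c_[u,v],z)[:,:2]
        (cx,cy),(a,b),th=cv2.minAreaRect((w*1000).astype(np.float32))
        if a<b: a,b,th=b,a,th+90
        th=(th+90)%180-90
        out.append([round(float(x),1) for x in (cx,cy,a,b,th,*ce[i])]+[int(st[i,4])])
    return out
E
python3 - <<'E'
from h import *
p={k:v for k,v in np.load("top0.npz").items()}
W=cloud(p); c=p["color"].astype(int); mx=c.max(2); mn=c.min(2)
print("cam",-p["R"].T@p["t"],p["intrinsics"][0,0])
ok=p["z_map"]>0
u,v=np.meshgrid(range(640),range(480))
roi=(u>190)&(u<350)&(v>150)&(v<340)
print("handsets by height"); 
for r in rect(p,ok&roi&(W[...,2]>.022)&(W[...,2]<.04),.03): print(r)
print("handsets by colour")
for r in rect(p,roi&(mx<70),.03): print(r)
roi=(u>340)&(u<450)&(v>155)&(v<300)
print("racks by white, height")
for r in rect(p,roi&(mn>150),.016): print(r)
for r in rect(p,roi&ok&(W[...,2]>.010),.016): print(r)
print("right side: heights")
roi=(u>455)&(u<530)&(v>170)&(v<335)
for lo,hi,z in((.015,.035,.024),(.03,.045,.038),(.05,.09,.075),(.012,.03,.028)):
    print(lo,hi); 
    for r in rect(p,roi&ok&(W[...,2]>lo)&(W[...,2]<hi),z,25): print(r)
cv2.imwrite("pics/crop0.png",cv2.resize(p["color"][160:335,345:535],None,fx=4,fy=4,interpolation=cv2.INTER_CUBIC)[:600])
for v in range(225,275,4): print(v,[int(1000*x) for x in W[v,476:518:2,2]])
E
```

```text
cam [0.40084933 0.11699881 1.29747879] 508.6788624127951
handsets by height
[716.4, 417.2, 99.1, 38.1, -38.4, 202.1, 165.4, 472]
[560.6, 262.5, 139.6, 36.1, 6.8, 263.3, 225.2, 780]
[575.1, 356.4, 99.5, 36.4, -12.8, 225.7, 220.2, 561]
[568.5, 162.6, 99.6, 35.6, 4.3, 303.0, 221.0, 547]
[401.0, 264.7, 138.7, 36.4, 0.6, 263.3, 289.1, 819]
[445.4, 430.7, 35.4, 30.6, -7.3, 196.3, 272.5, 164]
[404.6, 149.3, 99.4, 35.8, 7.6, 309.8, 286.2, 573]
[287.5, 371.7, 76.1, 37.2, 57.1, 217.6, 333.4, 309]
handsets by colour
[561.5, 262.1, 135.7, 33.7, 6.6, 264.5, 229.9, 485]
[576.1, 354.8, 95.5, 35.7, -11.7, 226.9, 222.1, 304]
[569.1, 163.1, 96.5, 32.5, 4.9, 303.0, 223.4, 263]
[403.5, 264.1, 133.5, 32.3, -0.7, 263.9, 293.3, 502]
[406.4, 149.8, 95.0, 32.7, 7.6, 310.0, 287.9, 268]
racks by white, height
[643.2, -58.0, 192.1, 126.4, 86.4, 388.7, 190.4, 3657]
[473.0, -76.5, 193.1, 165.6, -87.8, 398.7, 256.9, 5009]
[641.7, -57.9, 192.0, 124.9, 86.5, 389.0, 191.0, 1523]
[471.7, -76.0, 192.5, 163.9, -87.7, 399.0, 257.2, 1984]
right side: heights
0.015 0.035
[611.5, -317.6, 83.8, 65.8, -3.3, 487.5, 203.0, 364]
[... 1023 characters left out ...]
, -2, -3, -3]
245 [1, 18, 34, 39, 37, 32, 36, 6, 18, 30, 42, 67, 76, 76, 41, 39, 38, 35, 1, 0, -2]
249 [-2, 8, 30, 35, 36, 39, 37, 33, 10, 23, 48, 56, 71, 75, 41, 42, 37, 36, 0, -2, 0]
253 [0, 3, 24, 32, 36, 35, 37, 35, 2, 16, 33, 53, 68, 75, 80, 39, 32, 33, 37, 1, 4]
257 [-1, -5, 15, 31, 35, 35, 37, 1297, 40, 19, 30, 42, 61, 80, 75, 39, 36, 43, 39, -1, 4]
261 [5, 1, 10, 23, 37, 37, 41, 36, 35, 41, 38, 38, 52, 72, 74, 68, 35, 34, 35, 38, 0]
265 [1, 0, 2, 19, 33, 37, 36, 35, 40, 36, 38, 43, 48, 67, 77, 74, 36, 43, 35, 41, -1]
269 [0, -1, 0, 16, 30, 38, 35, 37, 35, 39, 36, 37, 32, 38, 38, 43, 37, 36, 41, 37, 2]
273 [-3, -2, 1, 9, 24, 42, 36, 36, 38, 31, -2, -3, 2, -3, -2, -4, -3, -3, -3, 0, 0]
```

View pics/crop0.png

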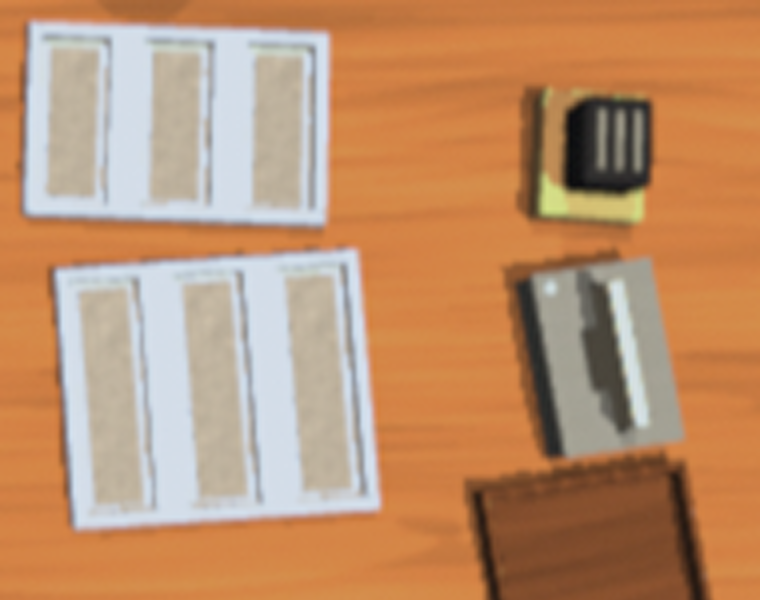

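The pictures show five black handsets: long ones at top-camera pixels (263,225) and (263,289), short ones at (226,220), (303,221) and (310,286). The short rack is at (389,190), the long rack at (399,257), the pack at (497,196), the guard and base at (497,249), and the tray at (494,301). Next I turn the tool so the fingers close along world y.

```bash
cat > go.py <<'E'
import sys
from h import *
# go.py x y z(mm) yaw(deg of tool y, mod 180): spin units first, then shifts in the tool frame after the spin
x,y,z,yaw=map(float,sys.argv[1:5]); s=sensors.read_state(); R=s["ee_rot"]
cur=np.degrees(np.arctan2(R[1,1],R[0,1])); d=(yaw-cur+90)%180-90
a=np.radians(-d); Rn=R@np.array([[np.cos(a),-np.sin(a),0],[np.sin(a),np.cos(a),0],[0,0,1]])
t=Rn.T@(np.array([x,y,z])/1000-s["tool_pos"])/.2
print("clock %.2f pos %s yaw %.1f gap %.3f grip %.0f F %s | spin %.3f  tx %.3f ty %.3f tz %.3f"%(s["clock"],np.round(s["tool_pos"]*1000,1),cur,s["finger_gap"],s["grip_force"],np.round(s["ft_force"],1),-d/45,*t))
E
python3 -m handwheel '[{"spin":-0.2},{"spin":-0.2},{"spin":-0.16},{},{}]'
python3 go.py 402 264.5 120 90.3
```

```text
clock 1.30 pos [284.3 612.2 239.3] yaw 65.1 gap 0.994 grip 0 F [0.2 0.2 0.7] | spin -0.560  tx -0.579 ty -1.742 tz 0.596$[0]: bad value
```

```bash
python3 -m handwheel '[{"tx":0,"ty":0,"tz":0,"spin":-0.2,"fingers":1},{"tx":0,"ty":0,"tz":0,"spin":-0.2,"fingers":1},{"tx":0,"ty":0,"tz":0,"spin":-0.16,"fingers":1},{"tx":0,"ty":-0.3,"tz":0,"spin":0,"fingers":1},{"tx":0,"ty":-0.3,"tz":0,"spin":0,"fingers":1}]'
python3 go.py 402 264.5 120 90.3
```

```text
clock: 1.92
tool_pos: [0.2849, 0.491, 0.2388]
ee_rot: [[-1.0, -0.006, -0.0], [-0.006, 1.0, -0.0], [0.0, -0.0, -1.0]]
ft_force: [0.4, 0.4, 0.2]
finger_gap: 0.998
grip_force: 0.0
clock 1.93 pos [284.9 491.  238.8] yaw 90.3 gap 0.998 grip 0 F [0.4 0.4 0.2] | spin 0.001  tx -0.580 ty -1.135 tz 0.594
```

```bash
python3 -m handwheel '[{"tx":-0.116,"ty":-0.227,"tz":0.119,"spin":0,"fingers":1},{"tx":-0.116,"ty":-0.227,"tz":0.119,"spin":0,"fingers":1},{"tx":-0.116,"ty":-0.227,"tz":0.119,"spin":0,"fingers":1},{"tx":-0.116,"ty":-0.227,"tz":0.119,"spin":0,"fingers":1},{"tx":-0.116,"ty":-0.227,"tz":0.119,"spin":0,"fingers":1}]' 60 >/dev/null
python3 go.py 402 264.5 20 90.3
```

```text
clock 2.55 pos [402.9 264.6 120.1] yaw 90.3 gap 0.997 grip 0 F [ 1.5  1.2 -0.1] | spin 0.000  tx 0.005 ty -0.001 tz 0.500
```

```bash
python3 -m handwheel '[{"tx":0,"ty":0,"tz":0.25,"spin":0,"fingers":1},{"tx":0,"ty":0,"tz":0.25,"spin":0,"fingers":1},{"tx":0,"ty":0,"tz":0,"spin":0,"fingers":-1},{"tx":0,"ty":0,"tz":0,"spin":0,"fingers":-1},{"tx":0,"ty":0,"tz":0,"spin":0,"fingers":-1}]' 60
python3 -m handwheel '[{"tx":0,"ty":0,"tz":0,"spin":0,"fingers":-1},{"tx":0,"ty":0,"tz":0,"spin":0,"fingers":-1},{"tx":0,"ty":0,"tz":0,"spin":0,"fingers":-1},{"tx":0,"ty":0,"tz":-0.2,"spin":0,"fingers":-1},{"tx":0,"ty":0,"tz":-0.2,"spin":0,"fingers":-1}]' 60
python3 - <<'E'
from h import *
p=vision.read_camera("scene"); cv2.imwrite("pics/s1.png",p["color"][180:400,280:640])
E
python3 go.py 469.6 -10.4 100 92.3
```

```text
clock: 3.18
tool_pos: [0.4035, 0.267, 0.0227]
ee_rot: [[-1.0, -0.005, 0.004], [-0.005, 1.0, 0.003], [-0.004, 0.003, -1.0]]
ft_force: [0.7, 0.4, 1.5]
finger_gap: 0.403
grip_force: 60.9
clock: 3.8
tool_pos: [0.402, 0.2659, 0.1023]
ee_rot: [[-1.0, -0.005, 0.001], [-0.005, 1.0, 0.001], [-0.001, 0.001, -1.0]]
ft_force: [0.7, 0.1, -0.6]
finger_gap: 0.4
grip_force: 60.7
clock 3.85 pos [404.7 268.  107.1] yaw 90.3 gap 0.403 grip 61 F [1.4 0.6 2.3] | spin -0.045  tx -0.268 ty -1.404 tz 0.029
```

View pics/s1.png

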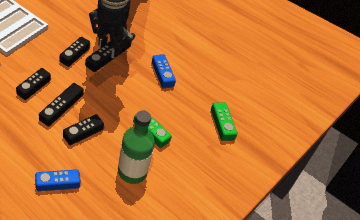

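```bash
python3 -m handwheel '[{"tx":-0.054,"ty":-0.281,"tz":0,"spin":-0.045,"fingers":-1},{"tx":-0.054,"ty":-0.281,"tz":0,"spin":0,"fingers":-1},{"tx":-0.054,"ty":-0.281,"tz":0,"spin":0,"fingers":-1},{"tx":-0.054,"ty":-0.281,"tz":0,"spin":0,"fingers":-1},{"tx":-0.054,"ty":-0.281,"tz":0,"spin":0,"fingers":-1}]' 60 >/dev/null
python3 go.py 469.6 -10.4 100 92.3
python3 -m handwheel '[{"tx":0,"ty":0,"tz":0,"spin":0,"fingers":-1},{"tx":0,"ty":0,"tz":0,"spin":0,"fingers":-1},{"tx":0,"ty":0,"tz":0,"spin":0,"fingers":-1},{"tx":0,"ty":0,"tz":0,"spin":0,"fingers":-1},{"tx":0,"ty":0,"tz":0,"spin":0,"fingers":-1}]' 60 >/dev/null
python3 go.py 469.6 -10.4 27 92.3
python3 - <<'E'
from h import *
p=vision.read_camera("top"); W=cloud(p); m=(p["z_map"]>0)&(W[...,2]>.1)&(W[...,2]<.14)
cv2.imwrite("pics/t1.png",cv2.resize(p["color"][150:330,320:460],None,fx=3,fy=3,interpolation=cv2.INTER_CUBIC))
E
```

```text
clock 4.47 pos [466.1 -14.8 101.5] yaw 92.3 gap 0.410 grip 61 F [ 1.2  1.3 -1.3] | spin 0.001  tx -0.018 ty 0.021 tz 0.008
clock 5.10 pos [465.3 -12.4 100.3] yaw 92.4 gap 0.404 grip 61 F [ 0.6  0.3 -1.7] | spin 0.002  tx -0.022 ty 0.009 tz 0.366
```

View pics/t1.png

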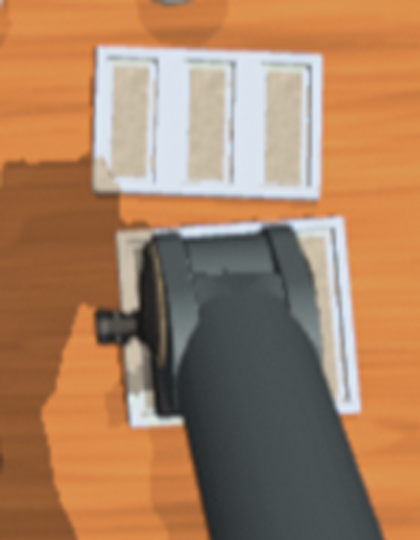

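```bash
python3 -m handwheel '[{"tx":-0.022,"ty":0.009,"tz":0.15,"spin":0,"fingers":-1},{"tx":0,"ty":0,"tz":0.14,"spin":0,"fingers":-1},{"tx":0,"ty":0,"tz":0,"spin":0,"fingers":-1},{"tx":0,"ty":0,"tz":0,"spin":0,"fingers":-1},{"tx":0,"ty":0,"tz":0,"spin":0,"fingers":-1}]' 60 >/dev/null
python3 go.py 469.6 -10.4 27 92.3
python3 -m handwheel '[{"tx":0,"ty":0,"tz":0.03,"spin":0,"fingers":-1},{"tx":0,"ty":0,"tz":0.03,"spin":0,"fingers":-1},{"tx":0,"ty":0,"tz":0.015,"spin":0,"fingers":-1},{"tx":0,"ty":0,"tz":0,"spin":0,"fingers":-1},{"tx":0,"ty":0,"tz":0,"spin":0,"fingers":-1}]' 60 >/dev/null
python3 go.py 469.6 -10.4 27 92.3
```

```text
clock 5.78 pos [470.6 -11.2  43.4] yaw 92.3 gap 0.404 grip 61 F [-0.7  0.3 -0.7] | spin 0.000  tx 0.005 ty 0.004 tz 0.082
clock 6.40 pos [469.5 -11.2  28.7] yaw 92.3 gap 0.400 grip 63 F [-5.8 -0.3 17.4] | spin -0.000  tx -0.001 ty 0.004 tz 0.008
```

```bash
python3 -m handwheel '[{"tx":0,"ty":0,"tz":0,"spin":0,"fingers":0.2},{"tx":0,"ty":0,"tz":0,"spin":0,"fingers":0.2},{"tx":0,"ty":0,"tz":0,"spin":0,"fingers":0.2},{"tx":0,"ty":0,"tz":-0.1,"spin":0,"fingers":0.2},{"tx":0,"ty":0,"tz":-0.3,"spin":0,"fingers":0.2}]' 60 
python3 go.py 561 262.5 130 96.8
```

```text
clock: 7.02
tool_pos: [0.4675, -0.0113, 0.1057]
ee_rot: [[-0.999, -0.041, -0.008], [-0.041, 0.999, -0.0], [0.008, -0.0, -1.0]]
ft_force: [0.6, -0.1, 0.7]
finger_gap: 0.604
grip_force: 0.0
clock 7.03 pos [467.5 -11.3 105.7] yaw 92.3 gap 0.604 grip 0 F [ 0.6 -0.1  0.7] | spin -0.099  tx -0.626 ty 1.304 tz -0.126
```

```bash
cat > look.py <<'E'
from h import *
p=vision.read_camera("top"); W=cloud(p); ok=p["z_map"]>0; mx=p["color"].max(2); u,v=np.meshgrid(range(640),range(480))
z=W[...,2]; m=ok&(z>.022)&(z<.046)&(u>150)&(u<450)&(v>140)&(v<350)
n,l,st,_=cv2.connectedComponentsWithStats(m.astype(np.uint8))
for i in range(1,n):
    b=l==i
    if st[i,4]>250 and np.mean(mx[b]<90)>.4:
        zt=np.percentile(z[b],60)
        print("z%.1f"%(1000*zt),rect(p,b,zt)[0])
E
python3 -m handwheel '[{"tx":-0.125,"ty":0.26,"tz":-0.025,"spin":-0.1,"fingers":1},{"tx":-0.125,"ty":0.26,"tz":-0.025,"spin":0,"fingers":1},{"tx":-0.125,"ty":0.26,"tz":-0.025,"spin":0,"fingers":1},{"tx":-0.125,"ty":0.26,"tz":-0.025,"spin":0,"fingers":1},{"tx":-0.125,"ty":0.26,"tz":-0.025,"spin":0,"fingers":1}]' 60 >/dev/null
python3 look.py
python3 -m handwheel '[{"tx":0,"ty":0,"tz":0,"spin":0,"fingers":1},{"tx":0,"ty":0,"tz":0,"spin":0,"fingers":1},{"tx":0,"ty":0,"tz":0,"spin":0,"fingers":1},{"tx":0,"ty":0,"tz":0,"spin":0,"fingers":1},{"tx":0,"ty":0,"tz":0,"spin":0,"fingers":1}]' 60 >/dev/null
python3 go.py 561 262.5 20 96.8
```

```text
z30.0 [568.5, 162.5, 99.6, 35.7, 4.5, 303.1, 221.0, 550]
z36.1 [466.6, -10.2, 138.4, 36.6, 2.3, 373.5, 259.6, 818]
clock 8.32 pos [567.3 259.6 132.4] yaw 96.8 gap 1.002 grip 0 F [ 0.8 -0.2 -0.6] | spin -0.001  tx 0.029 ty 0.018 tz 0.562
```

```bash
python3 -m handwheel '[{"tx":0.029,"ty":0.018,"tz":0.28,"spin":0,"fingers":1},{"tx":0,"ty":0,"tz":0.28,"spin":0,"fingers":1},{"tx":0,"ty":0,"tz":0,"spin":0,"fingers":1},{"tx":0,"ty":0,"tz":0,"spin":0,"fingers":1},{"tx":0,"ty":0,"tz":0,"spin":0,"fingers":-1}]' 60 >/dev/null
python3 go.py 561 262.5 20 96.8
python3 -m handwheel '[{"tx":0,"ty":0,"tz":0,"spin":0,"fingers":-1},{"tx":0,"ty":0,"tz":0,"spin":0,"fingers":-1},{"tx":0,"ty":0,"tz":0,"spin":0,"fingers":-1},{"tx":0,"ty":0,"tz":0,"spin":0,"fingers":-1},{"tx":0,"ty":0,"tz":0,"spin":0,"fingers":-1}]' 60 >/dev/null
python3 go.py 561 262.5 20 96.8
python3 -m handwheel '[{"tx":0,"ty":0,"tz":-0.2,"spin":0,"fingers":-1},{"tx":0,"ty":0,"tz":-0.25,"spin":0,"fingers":-1},{"tx":0,"ty":0,"tz":0,"spin":0,"fingers":-1},{"tx":0,"ty":0,"tz":0,"spin":0,"fingers":-1},{"tx":0,"ty":0,"tz":0,"spin":0,"fingers":-1}]' 60 >/dev/null
python3 go.py 476 -142.2 100 92.3
```

```text
clock 8.95 pos [562.9 263.9  23.2] yaw 96.8 gap 0.814 grip 0 F [ 0.9  0.4 -0. ] | spin -0.000  tx 0.011 ty -0.006 tz 0.016
clock 9.57 pos [561.9 263.4  21.9] yaw 96.8 gap 0.401 grip 63 F [-0.8 -0.7  6.1] | spin 0.000  tx 0.005 ty -0.004 tz 0.009
clock 10.20 pos [559.7 262.4 108.5] yaw 96.8 gap 0.405 grip 62 F [ 0.1 -0.3 -2.4] | spin 0.100  tx 0.499 ty -2.004 tz 0.047
```

```bash
python3 -m handwheel '[{"tx":0.071,"ty":-0.286,"tz":0,"spin":0.1,"fingers":-1},{"tx":0.071,"ty":-0.286,"tz":0,"spin":0,"fingers":-1},{"tx":0.071,"ty":-0.286,"tz":0,"spin":0,"fingers":-1},{"tx":0.071,"ty":-0.286,"tz":0,"spin":0,"fingers":-1},{"tx":0.071,"ty":-0.286,"tz":0,"spin":0,"fingers":-1}]' 60 >/dev/null
python3 -m handwheel '[{"tx":0.071,"ty":-0.286,"tz":0,"spin":0,"fingers":-1},{"tx":0.071,"ty":-0.286,"tz":0.04,"spin":0,"fingers":-1},{"tx":0,"ty":0,"tz":0,"spin":0,"fingers":-1},{"tx":0,"ty":0,"tz":0,"spin":0,"fingers":-1},{"tx":0,"ty":0,"tz":0,"spin":0,"fingers":-1}]' 60 >/dev/null
python3 go.py 476 -142.2 42 92.3
```

```text
clock 11.45 pos [ 482.7 -140.   101.9] yaw 92.5 gap 0.405 grip 62 F [-0.1  0.2 -1.8] | spin 0.004  tx 0.034 ty -0.010 tz 0.299
```

```bash
python3 -m handwheel '[{"tx":0.034,"ty":-0.010,"tz":0.15,"spin":0,"fingers":-1},{"tx":0,"ty":0,"tz":0.15,"spin":0,"fingers":-1},{"tx":0,"ty":0,"tz":0,"spin":0,"fingers":-1},{"tx":0,"ty":0,"tz":0,"spin":0,"fingers":-1},{"tx":0,"ty":0,"tz":0,"spin":0,"fingers":-1}]' 60 >/dev/null
python3 go.py 476 -142.2 27 92.3
```

```text
clock 12.07 pos [ 476.9 -143.9   43.5] yaw 92.4 gap 0.402 grip 62 F [ 0.7 -0.7 -1.8] | spin 0.001  tx 0.004 ty 0.009 tz 0.082
```

```bash
python3 -m handwheel '[{"tx":0.002,"ty":0.005,"tz":0.03,"spin":0,"fingers":-1},{"tx":0,"ty":0,"tz":0.03,"spin":0,"fingers":-1},{"tx":0,"ty":0,"tz":0.02,"spin":0,"fingers":-1},{"tx":0,"ty":0,"tz":0,"spin":0,"fingers":-1},{"tx":0,"ty":0,"tz":0,"spin":0,"fingers":-1}]' 60 >/dev/null
python3 go.py 476 -142.2 27 92.3
```

```text
clock 12.70 pos [ 475.1 -143.    27.8] yaw 92.3 gap 0.406 grip 64 F [-5.1  2.6 18.6] | spin 0.000  tx -0.005 ty 0.004 tz 0.004
```

```bash
python3 -m handwheel '[{"tx":0,"ty":0,"tz":0,"spin":0,"fingers":0.2},{"tx":0,"ty":0,"tz":0,"spin":0,"fingers":0.2},{"tx":0,"ty":0,"tz":0,"spin":0,"fingers":0.2},{"tx":0,"ty":0,"tz":-0.15,"spin":0,"fingers":0.2},{"tx":0,"ty":0,"tz":-0.3,"spin":0,"fingers":0.2}]' 60 >/dev/null
python3 go.py 568.5 162.5 130 94.4
```

```text
clock 13.32 pos [ 473.5 -142.6  115.1] yaw 92.3 gap 0.597 grip 0 F [ 0.4 -0.6  0.3] | spin -0.046  tx -0.590 ty 1.485 tz -0.075
```

```bash
python3 -m handwheel '[{"tx":-0.1,"ty":0.25,"tz":-0.01,"spin":-0.046,"fingers":1},{"tx":-0.1,"ty":0.25,"tz":0,"spin":0,"fingers":1},{"tx":-0.1,"ty":0.25,"tz":0,"spin":0,"fingers":1},{"tx":-0.1,"ty":0.25,"tz":0,"spin":0,"fingers":1},{"tx":-0.1,"ty":0.25,"tz":0,"spin":0,"fingers":1}]' 60 >/dev/null
python3 -m handwheel '[{"tx":-0.1,"ty":0.235,"tz":0,"spin":0,"fingers":1},{"tx":0,"ty":0,"tz":0,"spin":0,"fingers":1},{"tx":0,"ty":0,"tz":0,"spin":0,"fingers":1},{"tx":0,"ty":0,"tz":0,"spin":0,"fingers":1},{"tx":0,"ty":0,"tz":0,"spin":0,"fingers":1}]' 60 >/dev/null
python3 look.py
python3 go.py 568.5 162.5 20 94.4
```

```text
z30.1 [575.0, 356.1, 99.4, 37.0, -12.8, 225.8, 220.2, 565]
z36.0 [474.1, -140.6, 139.2, 38.3, 2.2, 426.0, 255.3, 841]
z36.0 [466.6, -10.2, 138.4, 36.8, 2.2, 373.5, 259.6, 819]
clock 14.62 pos [574.  160.3 118.4] yaw 94.3 gap 1.003 grip 0 F [-0.2  0.1 -0.7] | spin -0.003  tx 0.027 ty 0.013 tz 0.492
```

```bash
python3 -m handwheel '[{"tx":0.027,"ty":0.013,"tz":0.25,"spin":0,"fingers":1},{"tx":0,"ty":0,"tz":0.245,"spin":0,"fingers":1},{"tx":0,"ty":0,"tz":0,"spin":0,"fingers":1},{"tx":0,"ty":0,"tz":0,"spin":0,"fingers":1},{"tx":0,"ty":0,"tz":0,"spin":0,"fingers":-1}]' 60 >/dev/null
python3 -m handwheel '[{"tx":0,"ty":0,"tz":0,"spin":0,"fingers":-1},{"tx":0,"ty":0,"tz":0,"spin":0,"fingers":-1},{"tx":0,"ty":0,"tz":0,"spin":0,"fingers":-1},{"tx":0,"ty":0,"tz":0,"spin":0,"fingers":-1},{"tx":0,"ty":0,"tz":0,"spin":0,"fingers":-1}]' 60 >/dev/null
python3 go.py 568.5 162.5 20 94.4
python3 -m handwheel '[{"tx":0,"ty":0,"tz":-0.2,"spin":0,"fingers":-1},{"tx":0,"ty":0,"tz":-0.25,"spin":0,"fingers":-1},{"tx":0,"ty":0,"tz":0,"spin":0,"fingers":-1},{"tx":0,"ty":0,"tz":0,"spin":0,"fingers":-1},{"tx":0,"ty":0,"tz":0,"spin":0,"fingers":-1}]' 60 >/dev/null
python3 go.py 640 -123.9 100 86.4
```

```text
clock 15.88 pos [569.4 164.   20.7] yaw 94.4 gap 0.405 grip 63 F [-0.  -0.8  5.5] | spin -0.000  tx 0.005 ty -0.007 tz 0.003
clock 16.50 pos [567.3 163.4 107.7] yaw 94.4 gap 0.406 grip 62 F [ 0.5  0.  -2. ] | spin 0.177  tx -0.453 ty -1.411 tz 0.039
```

```bash
python3 -m handwheel '[{"tx":-0.09,"ty":-0.282,"tz":0,"spin":0.177,"fingers":-1},{"tx":-0.09,"ty":-0.282,"tz":0,"spin":0,"fingers":-1},{"tx":-0.09,"ty":-0.282,"tz":0,"spin":0,"fingers":-1},{"tx":-0.09,"ty":-0.282,"tz":0,"spin":0,"fingers":-1},{"tx":-0.09,"ty":-0.282,"tz":0,"spin":0,"fingers":-1}]' 60 >/dev/null
python3 -m handwheel '[{"tx":0,"ty":0,"tz":0.03,"spin":0,"fingers":-1},{"tx":0,"ty":0,"tz":0,"spin":0,"fingers":-1},{"tx":0,"ty":0,"tz":0,"spin":0,"fingers":-1},{"tx":0,"ty":0,"tz":0,"spin":0,"fingers":-1},{"tx":0,"ty":0,"tz":0,"spin":0,"fingers":-1}]' 60 >/dev/null
python3 go.py 640 -123.9 42 86.4
```

```text
clock 17.75 pos [ 648.6 -119.7  103.5] yaw 86.5 gap 0.404 grip 62 F [-0.6 -0.5 -1.3] | spin 0.002  tx 0.042 ty -0.024 tz 0.308
```

```bash
python3 -m handwheel '[{"tx":0.042,"ty":-0.024,"tz":0.15,"spin":0,"fingers":-1},{"tx":0,"ty":0,"tz":0.15,"spin":0,"fingers":-1},{"tx":0,"ty":0,"tz":0,"spin":0,"fingers":-1},{"tx":0,"ty":0,"tz":0,"spin":0,"fingers":-1},{"tx":0,"ty":0,"tz":0,"spin":0,"fingers":-1}]' 60 >/dev/null
python3 go.py 640 -123.9 27 86.4
```

```text
clock 18.38 pos [ 641.  -125.    44.9] yaw 86.4 gap 0.404 grip 61 F [-0.1  0.4 -1.3] | spin 0.001  tx 0.006 ty 0.005 tz 0.090
```

```bash
python3 -m handwheel '[{"tx":0.003,"ty":0.003,"tz":0.03,"spin":0,"fingers":-1},{"tx":0,"ty":0,"tz":0.03,"spin":0,"fingers":-1},{"tx":0,"ty":0,"tz":0.03,"spin":0,"fingers":-1},{"tx":0,"ty":0,"tz":0,"spin":0,"fingers":-1},{"tx":0,"ty":0,"tz":0,"spin":0,"fingers":-1}]' 60 >/dev/null
python3 go.py 640 -123.9 27 86.4
```

```text
clock 19.00 pos [ 639.1 -124.3   26.7] yaw 86.4 gap 0.410 grip 63 F [-4.2  1.   9.5] | spin 0.000  tx -0.004 ty 0.002 tz -0.002
```

Seated. I release and go for the short handset at (575,356).

```bash
python3 -m handwheel '[{"tx":0,"ty":0,"tz":0,"spin":0,"fingers":0.2},{"tx":0,"ty":0,"tz":0,"spin":0,"fingers":0.2},{"tx":0,"ty":0,"tz":0,"spin":0,"fingers":0.2},{"tx":0,"ty":0,"tz":-0.15,"spin":0,"fingers":0.2},{"tx":0,"ty":0,"tz":-0.3,"spin":0,"fingers":0.2}]' 60 >/dev/null
python3 go.py 575 356 130 77.3
```

```text
clock 19.62 pos [ 637.2 -124.   113.2] yaw 86.4 gap 0.601 grip 0 F [ 1.4 -0.8 -0. ] | spin 0.203  tx 0.831 ty 2.273 tz -0.079
```

```bash
python3 -m handwheel '[{"tx":0,"ty":0,"tz":-0.05,"spin":0.203,"fingers":1},{"tx":0.092,"ty":0.252,"tz":0,"spin":0,"fingers":1},{"tx":0.092,"ty":0.252,"tz":0,"spin":0,"fingers":1},{"tx":0.092,"ty":0.252,"tz":0,"spin":0,"fingers":1},{"tx":0.092,"ty":0.252,"tz":0,"spin":0,"fingers":1}]' 60 >/dev/null
python3 -m handwheel '[{"tx":0.092,"ty":0.252,"tz":0,"spin":0,"fingers":1},{"tx":0.092,"ty":0.252,"tz":0,"spin":0,"fingers":1},{"tx":0.092,"ty":0.252,"tz":0,"spin":0,"fingers":1},{"tx":0.092,"ty":0.252,"tz":0,"spin":0,"fingers":1},{"tx":0.092,"ty":0.252,"tz":0,"spin":0,"fingers":1}]' 60 >/dev/null
python3 -m handwheel '[{"tx":0,"ty":0,"tz":0,"spin":0,"fingers":1},{"tx":0,"ty":0,"tz":0,"spin":0,"fingers":1},{"tx":0,"ty":0,"tz":0,"spin":0,"fingers":1},{"tx":0,"ty":0,"tz":0,"spin":0,"fingers":1},{"tx":0,"ty":0,"tz":0,"spin":0,"fingers":1}]' 60 >/dev/null
python3 look.py
python3 go.py 575 356 20 77.3
```

```text
z35.8 [637.3, -123.0, 101.0, 37.0, -4.6, 415.7, 190.3, 579]
z36.1 [474.1, -140.9, 139.2, 37.7, 2.2, 426.0, 255.2, 838]
z36.1 [466.6, -10.2, 138.4, 36.6, 2.3, 373.5, 259.6, 817]
z30.3 [404.8, 149.3, 99.0, 35.8, 7.6, 309.9, 286.3, 571]
clock 21.55 pos [577.8 353.9 125.4] yaw 77.2 gap 1.000 grip 0 F [-0.4  0.7 -0.4] | spin -0.002  tx 0.016 ty 0.007 tz 0.527
```

```bash
python3 - <<'E'
from h import *
p=vision.read_camera("scene"); print([(np.round(d["xyz"],3).tolist(),round(d["score"],2)) for d in nets.recognise(p,"short0")])
E
python3 -m handwheel '[{"tx":0.016,"ty":0.007,"tz":0.26,"spin":0,"fingers":1},{"tx":0,"ty":0,"tz":0,"spin":0,"fingers":1},{"tx":0,"ty":0,"tz":0,"spin":0,"fingers":1},{"tx":0,"ty":0,"tz":0,"spin":0,"fingers":1},{"tx":0,"ty":0,"tz":0,"spin":0,"fingers":1}]' 60 >/dev/null
python3 go.py 575 356 20 77.3
```

```text
[([0.457, 0.493, 0.028], 0.95), ([0.314, 0.577, 0.027], 0.9), ([0.584, 0.369, 0.027], 0.64), ([0.723, 0.423, 0.031], 0.61), ([0.456, 0.148, 0.024], 0.43), ([0.63, -0.292, 0.024], 0.26)]
clock 22.27 pos [575.6 357.   74.9] yaw 77.3 gap 1.000 grip 0 F [0.1 1.4 0.3] | spin -0.001  tx 0.002 ty -0.006 tz 0.274
```

```bash
python3 -m handwheel '[{"tx":0.001,"ty":-0.003,"tz":0.27,"spin":0,"fingers":1},{"tx":0,"ty":0,"tz":0,"spin":0,"fingers":1},{"tx":0,"ty":0,"tz":0,"spin":0,"fingers":1},{"tx":0,"ty":0,"tz":0,"spin":0,"fingers":1},{"tx":0,"ty":0,"tz":0,"spin":0,"fingers":-1}]' 60 >/dev/null
python3 -m handwheel '[{"tx":0,"ty":0,"tz":0,"spin":0,"fingers":-1},{"tx":0,"ty":0,"tz":0,"spin":0,"fingers":-1},{"tx":0,"ty":0,"tz":0,"spin":0,"fingers":-1},{"tx":0,"ty":0,"tz":0,"spin":0,"fingers":-1},{"tx":0,"ty":0,"tz":0,"spin":0,"fingers":-1}]' 60 >/dev/null
python3 go.py 575 356 20 77.3
python3 -m handwheel '[{"tx":0,"ty":0,"tz":-0.2,"spin":0,"fingers":-1},{"tx":0,"ty":0,"tz":-0.25,"spin":0,"fingers":-1},{"tx":0,"ty":0,"tz":0,"spin":0.1,"fingers":-1},{"tx":0,"ty":0,"tz":0,"spin":-0.3,"fingers":-1},{"tx":0,"ty":0,"tz":0,"spin":0,"fingers":-1}]' 60 >/dev/null
python3 go.py 644 -58 100 86.4
```

```text
clock 23.52 pos [575.  356.6  20.2] yaw 77.3 gap 0.408 grip 62 F [-1.1  0.3  5.1] | spin -0.000  tx -0.001 ty -0.003 tz 0.001
clock 24.15 pos [573.8 355.5 108.4] yaw 83.4 gap 0.403 grip 61 F [ 0.7 -0.2 -1.5] | spin -0.067  tx -0.480 ty -2.041 tz 0.043
```

```bash
python3 -m handwheel '[{"tx":-0.069,"ty":-0.29,"tz":0,"spin":-0.067,"fingers":-1},{"tx":-0.069,"ty":-0.29,"tz":0,"spin":0,"fingers":-1},{"tx":-0.069,"ty":-0.29,"tz":0,"spin":0,"fingers":-1},{"tx":-0.069,"ty":-0.29,"tz":0,"spin":0,"fingers":-1},{"tx":-0.069,"ty":-0.29,"tz":0,"spin":0,"fingers":-1}]' 60 >/dev/null
python3 -m handwheel '[{"tx":-0.069,"ty":-0.29,"tz":0,"spin":0,"fingers":-1},{"tx":-0.069,"ty":-0.29,"tz":0.03,"spin":0,"fingers":-1},{"tx":0,"ty":0,"tz":0,"spin":0,"fingers":-1},{"tx":0,"ty":0,"tz":0,"spin":0,"fingers":-1},{"tx":0,"ty":0,"tz":0,"spin":0,"fingers":-1}]' 60 >/dev/null
python3 go.py 644 -58 42 86.4
```

```text
clock 25.40 pos [643. -53. 103.] yaw 86.7 gap 0.405 grip 61 F [-0.8 -0.2 -1.7] | spin 0.006  tx -0.007 ty -0.025 tz 0.305
```

```bash
python3 -m handwheel '[{"tx":-0.007,"ty":-0.025,"tz":0.15,"spin":0.006,"fingers":-1},{"tx":0,"ty":0,"tz":0.15,"spin":0,"fingers":-1},{"tx":0,"ty":0,"tz":0,"spin":0,"fingers":-1},{"tx":0,"ty":0,"tz":0,"spin":0,"fingers":-1},{"tx":0,"ty":0,"tz":0,"spin":0,"fingers":-1}]' 60 >/dev/null
python3 go.py 644 -58 27 86.4
```

```text
clock 26.02 pos [645.5 -60.1  44.9] yaw 86.3 gap 0.404 grip 61 F [-0.3 -0.1 -1. ] | spin -0.002  tx 0.008 ty 0.010 tz 0.090
```

```bash
python3 -m handwheel '[{"tx":0.005,"ty":0.008,"tz":0.03,"spin":0,"fingers":-1},{"tx":0,"ty":0,"tz":0.03,"spin":0,"fingers":-1},{"tx":0,"ty":0,"tz":0.03,"spin":0,"fingers":-1},{"tx":0,"ty":0,"tz":0,"spin":0,"fingers":-1},{"tx":0,"ty":0,"tz":0,"spin":0,"fingers":-1}]' 60 >/dev/null
python3 go.py 644 -58 27 86.4
```

```text
clock 26.65 pos [643.4 -58.8  26.1] yaw 86.3 gap 0.403 grip 62 F [-3.1  0.6  6.7] | spin -0.003  tx -0.003 ty 0.004 tz -0.004
```

```bash
python3 -m handwheel '[{"tx":0,"ty":0,"tz":0,"spin":0,"fingers":0.2},{"tx":0,"ty":0,"tz":0,"spin":0,"fingers":0.2},{"tx":0,"ty":0,"tz":0,"spin":0,"fingers":0.2},{"tx":0,"ty":0,"tz":-0.15,"spin":0,"fingers":0.2},{"tx":0,"ty":0,"tz":-0.3,"spin":0,"fingers":0.2}]' 60 >/dev/null
python3 look.py
python3 go.py 404.8 149.5 130 97.6
```

```text
z36.1 [621.4, -56.7, 58.5, 35.9, -5.5, 389.6, 197.4, 318]
z36.0 [466.6, -10.2, 138.4, 36.7, 2.3, 373.5, 259.6, 819]
z30.3 [404.6, 149.2, 99.4, 35.7, 7.5, 309.9, 286.2, 577]
clock 27.32 pos [647.6 -59.2 124. ] yaw 86.3 gap 0.597 grip 0 F [1.7 0.5 5.4] | spin -0.252  tx 1.065 ty 1.195 tz -0.044
```

```bash
python3 -m handwheel '[{"tx":0,"ty":0,"tz":-0.02,"spin":-0.126,"fingers":1},{"tx":0,"ty":0,"tz":-0.02,"spin":-0.126,"fingers":1},{"tx":0.178,"ty":0.199,"tz":0,"spin":0,"fingers":1},{"tx":0.178,"ty":0.199,"tz":0,"spin":0,"fingers":1},{"tx":0.178,"ty":0.199,"tz":0,"spin":0,"fingers":1}]' 60 >/dev/null
python3 -m handwheel '[{"tx":0.178,"ty":0.199,"tz":0,"spin":0,"fingers":1},{"tx":0.178,"ty":0.199,"tz":0,"spin":0,"fingers":1},{"tx":0.178,"ty":0.199,"tz":0,"spin":0,"fingers":1},{"tx":0,"ty":0,"tz":0,"spin":0,"fingers":1},{"tx":0,"ty":0,"tz":0,"spin":0,"fingers":1}]' 60 >/dev/null
python3 look.py
python3 go.py 404.8 149.5 20 97.6
```

```text
z36.2 [642.8, -57.9, 102.0, 36.9, -4.0, 389.8, 188.9, 567]
z36.0 [637.3, -123.0, 100.7, 36.9, -4.4, 415.7, 190.3, 580]
z35.9 [474.2, -140.8, 139.2, 37.9, 2.1, 426.0, 255.3, 840]
z36.3 [466.6, -10.1, 138.4, 36.7, 2.3, 373.5, 259.5, 818]
clock 28.62 pos [401.3 149.  123.5] yaw 97.5 gap 1.002 grip 0 F [0.2 0.5 0.9] | spin -0.002  tx -0.017 ty 0.000 tz 0.517
```

```bash
python3 -m handwheel '[{"tx":-0.012,"ty":0,"tz":0.26,"spin":0,"fingers":1},{"tx":0,"ty":0,"tz":0,"spin":0,"fingers":1},{"tx":0,"ty":0,"tz":0,"spin":0,"fingers":1},{"tx":0,"ty":0,"tz":0,"spin":0,"fingers":1},{"tx":0,"ty":0,"tz":0.25,"spin":0,"fingers":1}]' 60 >/dev/null
python3 -m handwheel '[{"tx":0,"ty":0,"tz":0,"spin":0,"fingers":1},{"tx":0,"ty":0,"tz":0,"spin":0,"fingers":1},{"tx":0,"ty":0,"tz":0,"spin":0,"fingers":-1},{"tx":0,"ty":0,"tz":0,"spin":0,"fingers":-1},{"tx":0,"ty":0,"tz":0,"spin":0,"fingers":-1}]' 60 >/dev/null
python3 -m handwheel '[{"tx":0,"ty":0,"tz":0,"spin":0,"fingers":-1},{"tx":0,"ty":0,"tz":0,"spin":0,"fingers":-1},{"tx":0,"ty":0,"tz":0,"spin":0,"fingers":-1},{"tx":0,"ty":0,"tz":0,"spin":0,"fingers":-1},{"tx":0,"ty":0,"tz":0,"spin":0,"fingers":-1}]' 60 >/dev/null
python3 go.py 404.8 149.5 20 97.6
python3 -m handwheel '[{"tx":0,"ty":0,"tz":-0.2,"spin":0,"fingers":-1},{"tx":0,"ty":0,"tz":-0.25,"spin":0,"fingers":-1},{"tx":0,"ty":0,"tz":0,"spin":0.125,"fingers":-1},{"tx":0,"ty":0,"tz":0,"spin":0.125,"fingers":-1},{"tx":0,"ty":0,"tz":0,"spin":0,"fingers":-1}]' 60 >/dev/null
python3 go.py 648 7.9 110 86.4
```

```text
clock 30.50 pos [403.  149.9  22.3] yaw 97.6 gap 0.409 grip 60 F [-1.4 -0.9  9.7] | spin -0.000  tx -0.009 ty -0.003 tz 0.012
clock 31.12 pos [402.2 149.8 111.5] yaw 86.4 gap 0.402 grip 61 F [-0.   0.9 -0.5] | spin 0.001  tx -1.271 ty -0.631 tz 0.007
```

```bash
python3 -m handwheel '[{"tx":-0.253,"ty":-0.126,"tz":0,"spin":0,"fingers":-1},{"tx":-0.253,"ty":-0.126,"tz":0,"spin":0,"fingers":-1},{"tx":-0.253,"ty":-0.126,"tz":0,"spin":0,"fingers":-1},{"tx":-0.253,"ty":-0.126,"tz":0,"spin":0,"fingers":-1},{"tx":-0.253,"ty":-0.126,"tz":0,"spin":0,"fingers":-1}]' 60 >/dev/null
python3 -m handwheel '[{"tx":0,"ty":0,"tz":0.04,"spin":0,"fingers":-1},{"tx":0,"ty":0,"tz":0,"spin":0,"fingers":-1},{"tx":0,"ty":0,"tz":0,"spin":0,"fingers":-1},{"tx":0,"ty":0,"tz":0,"spin":0,"fingers":-1},{"tx":0,"ty":0,"tz":0,"spin":0,"fingers":-1}]' 60 >/dev/null
python3 go.py 646.5 7.9 42 86.4
```

```text
clock 32.38 pos [646.8   8.6 103.8] yaw 86.4 gap 0.402 grip 61 F [-0.5  0.1 -1.1] | spin 0.000  tx 0.001 ty -0.004 tz 0.309
```

```bash
python3 -m handwheel '[{"tx":0.001,"ty":-0.004,"tz":0.15,"spin":0,"fingers":-1},{"tx":0,"ty":0,"tz":0.15,"spin":0,"fingers":-1},{"tx":0,"ty":0,"tz":0,"spin":0,"fingers":-1},{"tx":0,"ty":0,"tz":0,"spin":0,"fingers":-1},{"tx":0,"ty":0,"tz":0,"spin":0,"fingers":-1}]' 60 >/dev/null
python3 go.py 646.5 7.9 27 86.4
python3 -m handwheel '[{"tx":0,"ty":0,"tz":0.03,"spin":0,"fingers":-1},{"tx":0,"ty":0,"tz":0.03,"spin":0,"fingers":-1},{"tx":0,"ty":0,"tz":0.02,"spin":0,"fingers":-1},{"tx":0,"ty":0,"tz":0,"spin":0,"fingers":-1},{"tx":0,"ty":0,"tz":0,"spin":0,"fingers":-1}]' 60 >/dev/null
python3 go.py 646.5 7.9 27 86.4
```

```text
clock 33.00 pos [647.9   7.3  44.9] yaw 86.4 gap 0.403 grip 61 F [ 0.3  0.2 -0.3] | spin -0.001  tx 0.007 ty 0.002 tz 0.090
clock 33.62 pos [646.4   7.3  28.4] yaw 86.4 gap 0.407 grip 62 F [-4.2 -0.2  8.5] | spin -0.001  tx -0.000 ty 0.003 tz 0.007
```

```bash
python3 -m handwheel '[{"tx":0,"ty":0,"tz":0,"spin":0,"fingers":0.2},{"tx":0,"ty":0,"tz":0,"spin":0,"fingers":0.2},{"tx":0,"ty":0,"tz":0,"spin":0,"fingers":0.2},{"tx":0,"ty":0,"tz":-0.2,"spin":0,"fingers":0.2},{"tx":0,"ty":0,"tz":-0.3,"spin":-0.1,"fingers":0.2}]' 60 >/dev/null
python3 -m handwheel '[{"tx":0,"ty":0,"tz":-0.25,"spin":-0.14,"fingers":0.2},{"tx":0,"ty":0,"tz":0,"spin":0,"fingers":0.2},{"tx":0,"ty":0,"tz":0,"spin":0,"fingers":0.2},{"tx":0,"ty":0,"tz":0,"spin":0,"fingers":0.2},{"tx":0,"ty":0,"tz":0,"spin":0,"fingers":0.2}]' 60 >/dev/null
python3 go.py 483.4 -316.4 150 97.2
```

```text
clock 34.88 pos [646.    7.3 175.7] yaw 97.2 gap 0.604 grip 0 F [ 0.1 -0.5  0.5] | spin -0.001  tx 1.009 ty -1.504 tz 0.131
```

```bash
python3 -m handwheel '[{"tx":0.144,"ty":-0.215,"tz":0,"spin":0,"fingers":0.2},{"tx":0.144,"ty":-0.215,"tz":0,"spin":0,"fingers":0.2},{"tx":0.144,"ty":-0.215,"tz":0,"spin":0,"fingers":0.2},{"tx":0.144,"ty":-0.215,"tz":0,"spin":0,"fingers":0.2},{"tx":0.144,"ty":-0.215,"tz":0,"spin":0,"fingers":0.2}]' 60 >/dev/null
python3 -m handwheel '[{"tx":0.144,"ty":-0.215,"tz":0,"spin":0,"fingers":0.2},{"tx":0.144,"ty":-0.215,"tz":0,"spin":0,"fingers":0.2},{"tx":0,"ty":0,"tz":0,"spin":0,"fingers":0.2},{"tx":0,"ty":0,"tz":0,"spin":0,"fingers":0.2},{"tx":0,"ty":0,"tz":0,"spin":0,"fingers":0.2}]' 60 >/dev/null
python3 look.py
python3 go.py 483.4 -316.4 120 97.2
```

```text
z36.0 [645.9, 7.8, 100.6, 36.4, -3.7, 363.7, 188.0, 566]
z35.7 [642.0, -57.9, 100.0, 36.8, -3.9, 389.9, 188.8, 565]
z35.8 [637.3, -122.4, 100.1, 37.8, -2.7, 415.7, 190.3, 578]
z35.9 [474.2, -141.9, 139.2, 40.4, 2.1, 426.0, 255.3, 844]
z35.9 [466.6, -10.2, 138.4, 36.7, 2.3, 373.5, 259.6, 816]
clock 36.17 pos [ 485.1 -314.9  177. ] yaw 97.3 gap 0.596 grip 0 F [-0.2 -1.4  0. ] | spin 0.003  tx 0.009 ty -0.007 tz 0.285
```

```bash
python3 -m handwheel '[{"tx":0.009,"ty":-0.007,"tz":0.2,"spin":0,"fingers":0.2},{"tx":0,"ty":0,"tz":0.18,"spin":0,"fingers":0.2},{"tx":0,"ty":0,"tz":0,"spin":0,"fingers":0.2},{"tx":0,"ty":0,"tz":0,"spin":0,"fingers":0.2},{"tx":0,"ty":0,"tz":0,"spin":0,"fingers":0.2}]' 60 >/dev/null
python3 go.py 483.4 -316.4 59 97.2
```

```text
clock 36.80 pos [ 483.9 -318.6  103. ] yaw 97.2 gap 0.599 grip 0 F [-0.4 -0.2  0.6] | spin -0.000  tx 0.002 ty 0.011 tz 0.220
```

```bash
python3 -m handwheel '[{"tx":0.002,"ty":0.008,"tz":0.11,"spin":0,"fingers":0.2},{"tx":0,"ty":0,"tz":0.11,"spin":0,"fingers":0.2},{"tx":0,"ty":0,"tz":0,"spin":0,"fingers":0.2},{"tx":0,"ty":0,"tz":0,"spin":0,"fingers":0.2},{"tx":0,"ty":0,"tz":0,"spin":0,"fingers":0.2}]' 25 >/dev/null
python3 go.py 483.4 -316.4 59 97.2
python3 -m handwheel '[{"tx":0,"ty":0,"tz":0,"spin":0,"fingers":-1},{"tx":0,"ty":0,"tz":0,"spin":0,"fingers":-1},{"tx":0,"ty":0,"tz":0,"spin":0,"fingers":-1},{"tx":0,"ty":0,"tz":0,"spin":0,"fingers":-1},{"tx":0,"ty":0,"tz":0,"spin":0,"fingers":-1}]' 25 >/dev/null
python3 go.py 483.4 -316.4 59 97.2
```

```text
clock 37.42 pos [ 482.8 -317.1   58.6] yaw 97.2 gap 0.603 grip 0 F [-0.  -0.  -0.5] | spin -0.001  tx -0.003 ty 0.003 tz -0.002
clock 38.05 pos [ 482.2 -316.8   57.6] yaw 97.2 gap 0.109 grip 27 F [-0.4  0.7  3.7] | spin -0.001  tx -0.006 ty 0.001 tz -0.007
```

```bash
python3 -m handwheel '[{"tx":0,"ty":0,"tz":-0.08,"spin":0,"fingers":-1},{"tx":0,"ty":0,"tz":-0.1,"spin":0,"fingers":-1},{"tx":0,"ty":0,"tz":-0.12,"spin":0,"fingers":-1},{"tx":0,"ty":0,"tz":-0.2,"spin":0,"fingers":-1},{"tx":0,"ty":0,"tz":0,"spin":0,"fingers":-1}]' 40
python3 -m handwheel '[{"tx":0,"ty":0,"tz":0,"spin":0,"fingers":-1},{"tx":0,"ty":0,"tz":0,"spin":0,"fingers":-1},{"tx":0,"ty":0,"tz":0,"spin":0,"fingers":-1},{"tx":0,"ty":0,"tz":0,"spin":0,"fingers":-1},{"tx":0,"ty":0,"tz":0,"spin":0,"fingers":-1}]' 40 >/dev/null
python3 go.py 361 -338 155 97
python3 - <<'E'
from h import *
p=vision.read_camera("scene"); cv2.imwrite("pics/s2.png",cv2.resize(p["color"][100:230,160:340],None,fx=3,fy=3,interpolation=cv2.INTER_CUBIC))
E
```

```text
clock: 38.67
tool_pos: [0.4839, -0.3176, 0.1611]
ee_rot: [[-0.992, -0.125, 0.006], [-0.125, 0.992, -0.003], [-0.006, -0.004, -1.0]]
ft_force: [0.0, -0.3, -0.4]
finger_gap: 0.108
grip_force: 40.9
clock 39.30 pos [ 481.9 -316.5  157. ] yaw 97.2 gap 0.106 grip 41 F [ 0.1  0.3 -1. ] | spin 0.004  tx 0.613 ty -0.033 tz 0.010
```

View pics/s2.png

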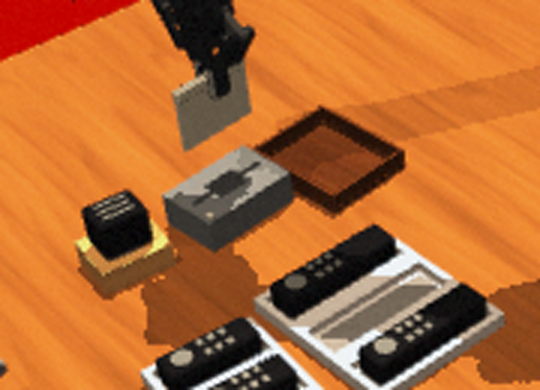

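```bash
python3 -m handwheel '[{"tx":0.155,"ty":-0.007,"tz":0,"spin":0.004,"fingers":-1},{"tx":0.155,"ty":-0.007,"tz":0,"spin":0,"fingers":-1},{"tx":0.155,"ty":-0.007,"tz":0,"spin":0,"fingers":-1},{"tx":0.155,"ty":-0.007,"tz":0,"spin":0,"fingers":-1},{"tx":0,"ty":0,"tz":0,"spin":0,"fingers":-1}]' 40 >/dev/null
python3 -m handwheel '[{"tx":0,"ty":0,"tz":0,"spin":0,"fingers":-1},{"tx":0,"ty":0,"tz":0,"spin":0,"fingers":-1},{"tx":0,"ty":0,"tz":0,"spin":0,"fingers":-1},{"tx":0,"ty":0,"tz":0,"spin":0,"fingers":-1},{"tx":0,"ty":0,"tz":0,"spin":0,"fingers":-1}]' 40 >/dev/null
python3 go.py 359.5 -336.3 80 97
```

```text
clock 40.60 pos [ 359.8 -337.3  157.2] yaw 97.0 gap 0.107 grip 41 F [-0.4 -0.6  0.3] | spin -0.000  tx 0.001 ty 0.005 tz 0.386
```

```bash
python3 -m handwheel '[{"tx":0.001,"ty":0.005,"tz":0.2,"spin":0,"fingers":-1},{"tx":0,"ty":0,"tz":0.186,"spin":0,"fingers":-1},{"tx":0,"ty":0,"tz":0,"spin":0,"fingers":-1},{"tx":0,"ty":0,"tz":0,"spin":0,"fingers":-1},{"tx":0,"ty":0,"tz":0,"spin":0,"fingers":-1}]' 40 >/dev/null
python3 go.py 359.5 -336.3 58 97
python3 -m handwheel '[{"tx":0,"ty":0,"tz":0.05,"spin":0,"fingers":-1},{"tx":0,"ty":0,"tz":0.05,"spin":0,"fingers":-1},{"tx":0,"ty":0,"tz":0.01,"spin":0,"fingers":-1},{"tx":0,"ty":0,"tz":0,"spin":0,"fingers":-1},{"tx":0,"ty":0,"tz":0,"spin":0,"fingers":-1}]' 40 >/dev/null
python3 go.py 359.5 -336.3 58 97
```

```text
clock 41.23 pos [ 360.3 -337.2   81.6] yaw 97.0 gap 0.111 grip 41 F [-0.7  0.1 -1.4] | spin -0.000  tx 0.004 ty 0.005 tz 0.118
clock 41.85 pos [ 359.4 -336.5   58.1] yaw 97.0 gap 0.104 grip 41 F [-0.3 -0.7 -0.7] | spin -0.000  tx -0.001 ty 0.001 tz 0.001
```

```bash
python3 -m handwheel '[{"tx":0,"ty":0,"tz":0.012,"spin":0,"fingers":-1},{"tx":0,"ty":0,"tz":0,"spin":0,"fingers":-1},{"tx":0,"ty":0,"tz":0,"spin":0,"fingers":-0.2},{"tx":0,"ty":0,"tz":0,"spin":0,"fingers":0},{"tx":0,"ty":0,"tz":0,"spin":0,"fingers":0}]' 40 
python3 -m handwheel '[{"tx":0,"ty":0,"tz":-0.2,"spin":0,"fingers":0},{"tx":0,"ty":-0.2,"tz":0,"spin":0,"fingers":-0.5},{"tx":0,"ty":-0.1,"tz":0,"spin":0,"fingers":-1},{"tx":0,"ty":0,"tz":0,"spin":0,"fingers":-1},{"tx":0,"ty":0,"tz":0,"spin":0,"fingers":-1}]' 40 >/dev/null
python3 go.py 363 -366 70 97
python3 - <<'E'
from h import *
p=vision.read_camera("scene"); cv2.imwrite("pics/s3.png",cv2.resize(p["color"][90:220,180:360],None,fx=3,fy=3,interpolation=cv2.INTER_CUBIC))
E
```

```text
clock: 42.48
tool_pos: [0.3593, -0.3363, 0.0555]
ee_rot: [[-0.993, -0.122, -0.0], [-0.122, 0.993, 0.0], [0.0, 0.0, -1.0]]
ft_force: [-0.1, -0.3, 0.2]
finger_gap: 0.503
grip_force: 0.0
clock 43.10 pos [ 366.1 -394.3   94.7] yaw 97.0 gap -0.000 grip 0 F [-0.2 -0.2  0.2] | spin 0.000  tx -0.002 ty 0.142 tz 0.124
```

View pics/s3.png

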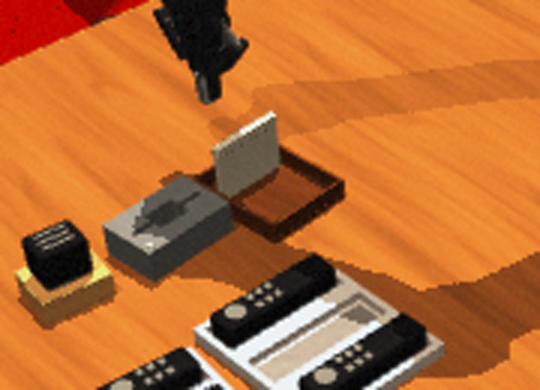

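```bash
python3 -m handwheel '[{"tx":0,"ty":0,"tz":0.124,"spin":0,"fingers":-1},{"tx":0,"ty":0.15,"tz":0,"spin":0,"fingers":-1},{"tx":0,"ty":0.08,"tz":0,"spin":0,"fingers":-1},{"tx":0,"ty":0.06,"tz":0,"spin":0,"fingers":-1},{"tx":0,"ty":0.06,"tz":0,"spin":0,"fingers":-1}]' 40 
python3 -m handwheel '[{"tx":0,"ty":0,"tz":0,"spin":0,"fingers":-1},{"tx":0,"ty":0,"tz":-0.15,"spin":0,"fingers":-1},{"tx":0,"ty":0,"tz":-0.3,"spin":0,"fingers":-1},{"tx":0,"ty":0,"tz":-0.15,"spin":0,"fingers":0},{"tx":0,"ty":0,"tz":0,"spin":0,"fingers":1}]' 40 >/dev/null
python3 - <<'E'
from h import *
p=vision.read_camera("scene"); cv2.imwrite("pics/s4.png",cv2.resize(p["color"][90:220,180:360],None,fx=3,fy=3,interpolation=cv2.INTER_CUBIC))
E
python3 go.py 611 -316 170 86.5
```

```text
clock: 43.78
tool_pos: [0.3584, -0.3261, 0.0712]
ee_rot: [[-0.993, -0.122, 0.001], [-0.122, 0.993, -0.001], [-0.001, -0.001, -1.0]]
ft_force: [0.8, -0.9, -0.2]
finger_gap: -0.003
grip_force: 0.0
clock 44.45 pos [ 358.4 -327.3  191.7] yaw 96.9 gap 0.506 grip 0 F [-0.1  0.8  0.7] | spin 0.232  tx -1.257 ty 0.133 tz 0.111
```

View pics/s4.png

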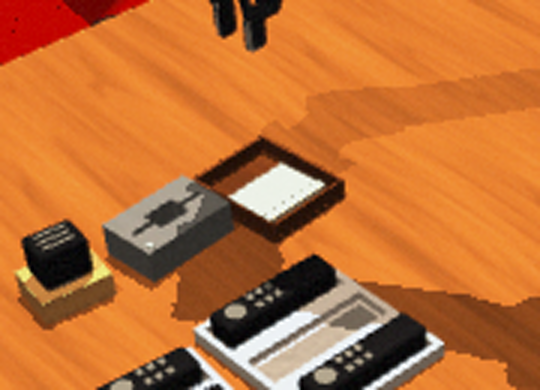

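```bash
python3 look.py
python3 - <<'E'
from h import *
u,v=np.meshgrid(range(640),range(480)); roi=(u>455)&(u<530)&(v>170)&(v<280)
ps=[vision.read_camera("top") for _ in range(6)]
Z=np.median([np.where(p["z_map"]>0,cloud(p)[...,2],np.nan) for p in ps],0); p=ps[-1]
print("pack top",rect(p,roi&(Z>.064)&(Z<.09),.074,25))
print("pack >50",rect(p,roi&(Z>.05)&(Z<.09),.074,25))
print("base top",rect(p,roi&(Z>.034)&(Z<.042),.038,100))
g=p["color"][...,1]; cv2.imwrite("pics/b.png",cv2.resize(p["color"][175:285,455:535],None,fx=5,fy=5,interpolation=cv2.INTER_CUBIC))
h=(v>228)&(v<272)&(u>474)&(u<518)&(p["color"].max(2)<75); print("hole",rect(p,h,.038,20))
E
```

```text
z35.8 [646.0, 7.7, 100.5, 36.4, -3.8, 363.7, 188.1, 564]
z35.8 [642.1, -57.9, 99.8, 36.8, -3.9, 389.8, 188.9, 568]
z35.8 [637.3, -122.4, 100.1, 37.8, -2.7, 415.7, 190.2, 579]
z36.0 [474.2, -140.9, 139.2, 37.9, 2.0, 426.0, 255.1, 836]
z36.0 [466.6, -9.9, 138.4, 37.3, 2.3, 373.5, 259.6, 819]
pack top [[612.4, -315.8, 56.5, 43.9, -3.7, 498.3, 195.5, 401]]
pack >50 [[611.1, -314.4, 59.3, 46.4, -3.7, 497.5, 196.0, 450]]
base top [[483.4, -315.8, 114.8, 76.8, 7.2, 496.5, 249.4, 1153]]
hole [[481.4, -274.1, 103.7, 10.2, 7.0, 479.7, 252.1, 160], [498.3, -321.3, 60.8, 11.1, 15.0, 498.5, 245.6, 66]]
```

View pics/b.png

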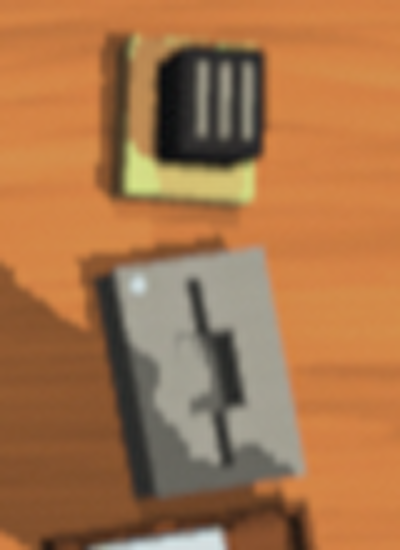

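```bash
python3 -m handwheel '[{"tx":0,"ty":0,"tz":0,"spin":0.233,"fingers":1},{"tx":-0.251,"ty":0.027,"tz":0,"spin":0,"fingers":1},{"tx":-0.251,"ty":0.027,"tz":0,"spin":0,"fingers":1},{"tx":-0.251,"ty":0.027,"tz":0,"spin":0,"fingers":1},{"tx":-0.251,"ty":0.027,"tz":0,"spin":0,"fingers":1}]' 60 >/dev/null
python3 -m handwheel '[{"tx":-0.251,"ty":0.027,"tz":0,"spin":0,"fingers":1},{"tx":0,"ty":0,"tz":0.1,"spin":0,"fingers":1},{"tx":0,"ty":0,"tz":0,"spin":0,"fingers":1},{"tx":0,"ty":0,"tz":0,"spin":0,"fingers":1},{"tx":0,"ty":0,"tz":0,"spin":0,"fingers":1}]' 60 >/dev/null
python3 go.py 612.4 -315.8 110 86.3
```

```text
clock 46.05 pos [ 609.6 -315.7  171.8] yaw 86.4 gap 1.000 grip 0 F [-0.6 -0.1  0.2] | spin 0.003  tx -0.014 ty 0.000 tz 0.309
```

```bash
python3 -m handwheel '[{"tx":-0.014,"ty":0,"tz":0.155,"spin":0.003,"fingers":1},{"tx":0,"ty":0,"tz":0.155,"spin":0,"fingers":1},{"tx":0,"ty":0,"tz":0,"spin":0,"fingers":1},{"tx":0,"ty":0,"tz":0,"spin":0,"fingers":1},{"tx":0,"ty":0,"tz":0,"spin":0,"fingers":1}]' 60 >/dev/null
python3 go.py 612.4 -315.8 44 86.3
python3 -m handwheel '[{"tx":0,"ty":0,"tz":0.11,"spin":0,"fingers":1},{"tx":0,"ty":0,"tz":0.11,"spin":0,"fingers":1},{"tx":0,"ty":0,"tz":0.11,"spin":0,"fingers":1},{"tx":0,"ty":0,"tz":0,"spin":0,"fingers":1},{"tx":0,"ty":0,"tz":0,"spin":0,"fingers":1}]' 60 >/dev/null
python3 go.py 612.4 -315.8 44 86.3
```

```text
clock 46.67 pos [ 614.  -315.7  110.9] yaw 86.3 gap 1.000 grip 0 F [-0.8 -0.4  0.1] | spin 0.001  tx 0.009 ty -0.001 tz 0.335
clock 47.30 pos [ 613.7 -315.4   43.6] yaw 86.4 gap 1.001 grip 0 F [-0.3 -0.   0.9] | spin 0.001  tx 0.006 ty -0.003 tz -0.002
```

```bash
python3 -m handwheel '[{"tx":0.005,"ty":0,"tz":0,"spin":0,"fingers":-1},{"tx":0,"ty":0,"tz":0,"spin":0,"fingers":-1},{"tx":0,"ty":0,"tz":0,"spin":0,"fingers":-1},{"tx":0,"ty":0,"tz":0,"spin":0,"fingers":-1},{"tx":0,"ty":0,"tz":0,"spin":0,"fingers":-1}]' 70 >/dev/null
python3 -m handwheel '[{"tx":0,"ty":0,"tz":0,"spin":0,"fingers":-1},{"tx":0,"ty":0,"tz":0,"spin":0,"fingers":-1},{"tx":0,"ty":0,"tz":0,"spin":0,"fingers":-1},{"tx":0,"ty":0,"tz":0,"spin":0,"fingers":-1},{"tx":0,"ty":0,"tz":0,"spin":0,"fingers":-1}]' 70 >/dev/null
python3 go.py 612.4 -315.8 44 86.3
python3 -m handwheel '[{"tx":0,"ty":0,"tz":-0.15,"spin":0,"fingers":-1},{"tx":0,"ty":0,"tz":-0.2,"spin":0,"fingers":-1},{"tx":0,"ty":0,"tz":0,"spin":-0.12,"fingers":-1},{"tx":0,"ty":0,"tz":0,"spin":-0.122,"fingers":-1},{"tx":0,"ty":0,"tz":0,"spin":0,"fingers":-1}]' 70 >/dev/null
python3 go.py 483.4 -316.4 105 97.2
```

```text
clock 48.55 pos [ 612.5 -316.    44. ] yaw 86.3 gap 0.513 grip 73 F [-0.3 -2.1  5. ] | spin 0.001  tx 0.001 ty 0.001 tz -0.000
clock 49.17 pos [ 611.4 -314.1  111.8] yaw 97.2 gap 0.511 grip 73 F [ 0.5 -0.  -2.1] | spin 0.000  tx 0.636 ty 0.069 tz 0.035
```

```bash
python3 -m handwheel '[{"tx":0.159,"ty":0.017,"tz":0,"spin":0,"fingers":-1},{"tx":0.159,"ty":0.017,"tz":0,"spin":0,"fingers":-1},{"tx":0.159,"ty":0.017,"tz":0,"spin":0,"fingers":-1},{"tx":0.159,"ty":0.017,"tz":0,"spin":0,"fingers":-1},{"tx":0,"ty":0,"tz":0,"spin":0,"fingers":-1}]' 70 >/dev/null
python3 -m handwheel '[{"tx":0,"ty":0,"tz":0.08,"spin":0,"fingers":-1},{"tx":0,"ty":0,"tz":0,"spin":0,"fingers":-1},{"tx":0,"ty":0,"tz":0,"spin":0,"fingers":-1},{"tx":0,"ty":0,"tz":0,"spin":0,"fingers":-1},{"tx":0,"ty":0,"tz":0,"spin":0,"fingers":-1}]' 70 >/dev/null
python3 go.py 483.4 -316.5 80 97.2
python3 -m handwheel '[{"tx":0,"ty":0,"tz":0,"spin":0,"fingers":-1},{"tx":0,"ty":0,"tz":0,"spin":0,"fingers":-1},{"tx":0,"ty":0,"tz":0,"spin":0,"fingers":-1},{"tx":0,"ty":0,"tz":0,"spin":0,"fingers":-1},{"tx":0,"ty":0,"tz":0,"spin":0,"fingers":-1}]' 70 >/dev/null
python3 go.py 483.4 -316.5 80 97.2
```

```text
clock 50.42 pos [ 484.5 -317.5   97. ] yaw 97.3 gap 0.516 grip 73 F [ 0.3  0.5 -1.7] | spin 0.001  tx 0.005 ty 0.006 tz 0.085
clock 51.05 pos [ 484.2 -317.5   96.9] yaw 97.2 gap 0.511 grip 73 F [-0.4 -0.5 -2.4] | spin 0.001  tx 0.003 ty 0.005 tz 0.084
```

```bash
python3 -m handwheel '[{"tx":0.003,"ty":0.005,"tz":0.08,"spin":0.001,"fingers":-1},{"tx":0,"ty":0,"tz":0,"spin":0,"fingers":-1},{"tx":0,"ty":0,"tz":0,"spin":0,"fingers":-1},{"tx":0,"ty":0,"tz":0,"spin":0,"fingers":-1},{"tx":0,"ty":0,"tz":0,"spin":0,"fingers":-1}]' 70 >/dev/null
python3 go.py 483.4 -316.5 72 97.2
python3 -m handwheel '[{"tx":0,"ty":0,"tz":0.02,"spin":0,"fingers":-1},{"tx":0,"ty":0,"tz":0.02,"spin":0,"fingers":-1},{"tx":0,"ty":0,"tz":0,"spin":0,"fingers":-1},{"tx":0,"ty":0,"tz":0,"spin":0,"fingers":-1},{"tx":0,"ty":0,"tz":0,"spin":0,"fingers":-1}]' 70 >/dev/null
python3 go.py 483.4 -316.5 70 97.2
```

```text
clock 51.67 pos [ 483.6 -316.7   81.1] yaw 97.2 gap 0.513 grip 73 F [-0.2  0.1 -2.3] | spin 0.000  tx 0.001 ty 0.001 tz 0.045
clock 52.30 pos [ 483.3 -316.5   72.8] yaw 97.2 gap 0.512 grip 73 F [-0.2 -0.5 -2.2] | spin 0.000  tx -0.000 ty -0.000 tz 0.014
```

```bash
python3 -m handwheel '[{"tx":0,"ty":0,"tz":0.03,"spin":0,"fingers":-1},{"tx":0,"ty":0,"tz":0.03,"spin":0,"fingers":-1},{"tx":0,"ty":0,"tz":0.025,"spin":0,"fingers":-1},{"tx":0,"ty":0,"tz":0,"spin":0,"fingers":-1},{"tx":0,"ty":0,"tz":0,"spin":0,"fingers":-1}]' 70 >/dev/null
python3 go.py 483.4 -316.5 52 97.2
python3 -m handwheel '[{"tx":0,"ty":0,"tz":0.01,"spin":0,"fingers":-1},{"tx":0,"ty":0,"tz":0.01,"spin":0,"fingers":-1},{"tx":0,"ty":0,"tz":0.005,"spin":0,"fingers":-1},{"tx":0,"ty":0,"tz":0,"spin":0,"fingers":-1},{"tx":0,"ty":0,"tz":0,"spin":0,"fingers":-1}]' 70 >/dev/null
python3 go.py 483.4 -316.5 52 97.2
```

```text
clock 52.92 pos [ 483.2 -316.5   55.7] yaw 97.2 gap 0.508 grip 72 F [-0.8  0.9 -2.3] | spin 0.000  tx -0.001 ty -0.000 tz 0.018
clock 53.55 pos [ 483.7 -316.5   52.3] yaw 97.2 gap 0.512 grip 72 F [-3.3  2.9  8.4] | spin 0.000  tx 0.001 ty 0.000 tz 0.001
```

Contact came at z 52.3, the expected home height. I press a little more, release, rise and back off for a final look.

```bash
python3 -m handwheel '[{"tx":0,"ty":0,"tz":0.007,"spin":0,"fingers":-1},{"tx":0,"ty":0,"tz":0,"spin":0,"fingers":-1},{"tx":0,"ty":0,"tz":0,"spin":0,"fingers":-1},{"tx":0,"ty":0,"tz":-0.007,"spin":0,"fingers":-1},{"tx":0,"ty":0,"tz":0,"spin":0,"fingers":0.6}]' 70
python3 -m handwheel '[{"tx":0,"ty":0,"tz":0,"spin":0,"fingers":0.7},{"tx":0,"ty":0,"tz":0,"spin":0,"fingers":0.7},{"tx":0,"ty":0,"tz":-0.15,"spin":0,"fingers":0.7},{"tx":0,"ty":0,"tz":-0.3,"spin":0,"fingers":0.7},{"tx":0,"ty":0,"tz":-0.3,"spin":0,"fingers":0.7}]' 70
python3 -m handwheel '[{"tx":0,"ty":-0.2,"tz":-0.1,"spin":0,"fingers":0.7},{"tx":0,"ty":-0.25,"tz":0,"spin":0,"fingers":0.7},{"tx":0,"ty":-0.25,"tz":0,"spin":0,"fingers":0.7},{"tx":0,"ty":0,"tz":0,"spin":0,"fingers":0.7},{"tx":0,"ty":0,"tz":0,"spin":0,"fingers":0.7}]' 70 >/dev/null
python3 look.py
python3 - <<'E'
from h import *
p=vision.read_camera("scene"); cv2.imwrite("pics/s5.png",p["color"])
u,v=np.meshgrid(range(640),range(480)); roi=(u>455)&(u<540)&(v>170)&(v<280)
ps=[vision.read_camera("top") for _ in range(4)]
Z=np.median([np.where(q["z_map"]>0,cloud(q)[...,2],np.nan) for q in ps],0)
m=roi&(Z>.07)&(Z<.1); print(np.median(Z[m]),rect(ps[-1],m,.082,25))
E
python3 go.py 483.4 -316.5 52 97.2
```

```text
clock: 54.18
tool_pos: [0.484, -0.3173, 0.0513]
ee_rot: [[-0.992, -0.125, 0.002], [-0.125, 0.992, -0.001], [-0.002, -0.002, -1.0]]
ft_force: [-0.3, 0.3, -0.1]
finger_gap: 0.708
grip_force: 0.0
clock: 54.8
tool_pos: [0.4832, -0.3165, 0.2021]
ee_rot: [[-0.992, -0.125, -0.001], [-0.125, 0.992, 0.0], [0.001, 0.001, -1.0]]
ft_force: [1.1, -0.3, 0.4]
finger_gap: 0.849
grip_force: 0.0
z35.9 [646.0, 7.7, 100.5, 36.3, -3.8, 363.7, 188.0, 564]
z36.1 [641.8, -57.8, 100.2, 36.9, -3.9, 389.8, 188.9, 567]
z35.8 [638.3, -122.5, 102.2, 37.7, -2.7, 415.7, 190.3, 578]
z36.0 [474.2, -141.0, 139.2, 37.5, 2.1, 426.0, 255.3, 836]
z36.0 [466.6, -10.1, 138.4, 36.9, 2.3, 373.5, 259.5, 819]
0.08143785360752365 [[484.7, -314.0, 55.5, 46.2, 6.6, 501.8, 247.4, 429]]
clock 55.73 pos [ 501.4 -454.5  221.1] yaw 97.3 gap 0.846 grip 0 F [0.5 0.6 1.5] | spin 0.002  tx 0.003 ty 0.696 tz 0.846
```

View pics/s5.png

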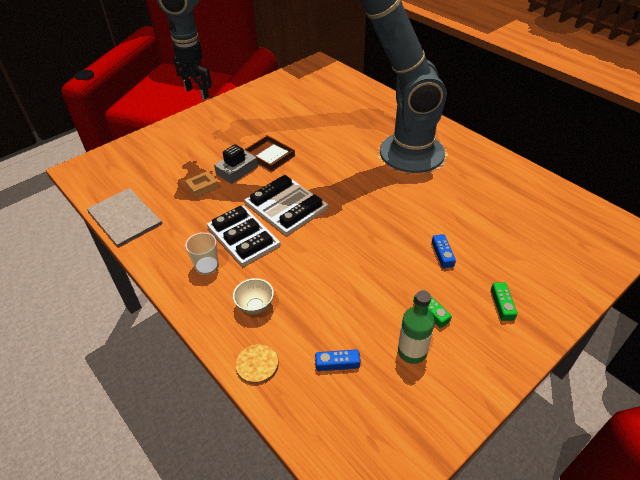

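The picture shows all five handsets in their bays (rack centres near pixels (243,232) and (286,203)), the guard flat in the tray at (270,152) and the pack seated on the base at (235,158). The bottle, tumbler and bowl are where they started, so I hand in.

```bash
python3 -c "
from bench import manip
print(manip.sign_off())"
```

```text
the job is handed in; nothing more can be done
None
```

The job is done and handed in at about 56 s: both long and all three short handsets sit fully down in their own bays, the guard plate lies in the tray, the power pack is fully home in the base, and the bottle, tumbler and bowl were not touched.

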